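# Step the coffee grinder's collar to the coarse mark and start it

### The job

Set the coffee grinder for a cafetiere: with the fingertips, push the tab on its collar round, click by click, until it rests at the four-dot mark, and only then press the start button on top right down and let it come up again. Push lightly and do not grip the tab; nothing is to be picked up, and the cup under the spout and everything else on the worktop stays where it is.

Things in the scene. Friction and masses are not known exactly. Their poses are not given: they have to be found in the camera images.
- grinder: low black and grey coffee grinder, 205 mm deep, 172 wide, 208 tall, fixed. Origin: on the upright axis of its collar, at worktop level; x to its back, z up. Its head is a disc of radius 86 mm about the axis; the head's flat top, the deck, is 150 mm over the worktop and runs on backward as a block 112 mm wide to x = +119 mm. A grey block 13 mm above the deck at x = 56 to 76 mm holds the click ball.
- collar (a joint): angle of the fluted aluminium collar on the deck (radius 48 mm, 15 mm high), rad, growing counter-clockwise from above. 0: tab at one dot; two dots 0.524, three 1.047, four 1.571, five 2.094; stops just past one and five. A ball clicks at every mark: past half-way the collar jumps ahead of the finger onto the next mark and stays. About 5 N at the tab moves it. Starts at one, two or three dots.
- tab (a point): middle of the collar's upright finger tab, a flat aluminium fin that points outward: 9 mm thick, 43 to 67 mm from the axis, its top 47 mm above the deck and 32 mm above the collar. This point is 55 mm from the axis, 32 mm above the deck, and goes round with the collar. Pushed sideways the fin turns the collar.
- mark_4 (a point): the four-dot mark on the deck: four white 5 mm dots in a square, 75.5 mm from the axis, outside the tab's circle. Five marks lie in an arc round the front of the deck, 30 degrees apart, with one to five dots like dice: seen from the front, one dot far left, three straight in front (-x), five far right. The tab goes from left to right as the collar's angle grows.
- start_top (a point): centre of the top of the start button, a round steel push button 22 mm across in a grey ring 38 mm across, on the deck behind the hopper, 96 mm from the axis along +x; its top is 21 mm above the deck (171 mm over the worktop) when out.
- start (a joint): travel of the start button, m: 0 out, 0.005 fully down; it needs 1.5 N to begin and 5 N to be fully down, and springs back when let go.
- dose_cup: open steel cup, 60 mm across, 52 mm tall, loose, standing on the grinder's foot plate (18 mm thick) below the spout. Origin: centre of its underside.
- tomato_tin: unopened tin, 57 mm across, 72 mm tall, behind the grinder on the left; loose. Origin: centre of its underside.
- bean_tin: flat tin, 75 mm across, 58 mm tall, left of the grinder; loose. Origin: centre of its underside.
- teaspoon: steel teaspoon, 130 x 27 x 11 mm, on the front edge of the worktop; loose. Origin: centre of its underside.
- matchbox: matchbox, 36 x 56 x 16 mm, left of the grinder; loose. Origin: centre of its underside.
- lid_top (a point): centre of the fixed wooden lid's top, on the collar's axis, 202 mm over the worktop (a small knob on it reaches 208 mm). Lid and hopper neck, radius 33 mm, stand fixed in the middle of the collar.
Mind the look-alikes: they are no part of the job. Leave any pink or purple look-alike of the dose_cup alone.

How it is judged (in metres and radians):
On the way, in this order (a step that is already met when the one before it is completed fails the run):
1. the collar rests at the four-dot mark, the start button still out (value of joint collar between 1.471 and 1.671 rad and velocity of joint collar between -0.1 and 0.1 rad/s and value of joint start below 0.001 m), for 0.3 s.
2. the start button is pressed right down with the collar at the four-dot mark (value of joint collar between 1.471 and 1.671 rad and value of joint start above 0.004 m), for 0.05 s.
At the end, for the whole second after the job is handed in: The collar rests clicked in at the four-dot mark (within 0.1 rad), the start button has been pressed at least 4 of its 5 mm after that and is out again (within 1 mm), and the cup still stands under the spout (value of joint collar between 1.471 and 1.671 rad and velocity of joint collar between -0.05 and 0.05 rad/s and value of joint start below 0.001 m and horizontal distance between dose_cup and grinder below 0.065 m); the robot touches nothing.
It fails at once if the start button is pressed while the collar is not at the four-dot mark (value of joint start above 0.0025 m and not (value of joint collar between 1.421 and 1.721 rad)).
It fails at once if the tab or collar is gripped or forced (more than 25 N) (contact force between the fingers and collar above 25 N).
It fails at once if the cup under the spout is lifted, tipped or shifted by more than 15 mm (distance of dose_cup from where it was at the start of the episode above 0.015 m or angle between dose_cup's own z axis and vertical above 0.3 rad).
It fails at once if something else on the worktop is lifted or shifted by more than 20 mm (distance of any of tomato_tin, bean_tin, teaspoon, matchbox from where it was at the start of the episode above 0.02 m).
It also fails if it takes over 58 s, if anything falls off the work surface, if the arm or the gripper's body presses on something with over 40 N, if the wrist force passes 120 N, or if a joint passes its speed limit or range.

### The arm

A 6-joint arm with a two-finger parallel gripper is mounted at the origin on a cart in front of the work surface, level with it; the furniture and walls round the work are solid. World frame = base frame: x ahead of the robot, y to its left, z up, the work surface at z = 0. Lengths are in mm, angles in rad, forces in N, time in s.
With the tool pointing down it reaches from about 350 to 875 mm from the base axis. Payload 4.2 kg.
Tool frame: the origin (TCP) lies midway between the tips of the shut fingers; the grasp point (between the pads) lies 19 mm behind it (tcp_to_grasp is the distance from the TCP to the grasp point, in mm); z points along the fingers, y is the line along which they close (so a half turn about z gives the same grasp; the last joint's range is limited). The gripper opens to 85 mm and grips with 20 to 120 N. Pads are 22 mm wide; open, the fingers measure 114 mm over their backs; the gripper's body (76 mm by 85 mm) begins 54 mm behind the grasp point. The pads swing forward as they close: fully open they stand 13 mm farther back than shut.
Start: joints at [-0.87, 0.385, 0.008, 0, -1.194, -0.259], TCP at [267.241, -564.961, 231.312] pointing down, gripper open.
Joint ranges: [-3.14, 3.14], [-1.21, 2.06], [-1.07, 1.41], [-3.16, 2.05], [-2.99, -0.16], [-3.1, 3.1]. Speed limits (rad/s): [2.79, 2.79, 3.14, 3.14, 3.14, 3.14].

### API

Orientations are given as a unit quaternion [x, y, z, w].
In Python, from bench import read_state, get_image, job_done, tcp_to_grasp gives the robot as it stands.
- The arm moves only by the tool jog_arm, never from a script. Its argument "plan" is a list of rows, each a list of 3 entries, a list of its own where there are three numbers: the finger opening in mm, from 0 to 85.4, then the shift along the tool's x, y, z as a fraction of full scale, then the turn, a rotation vector about the tool's x, y, z as a fraction of full scale. A call has 1 to 10 rows; each row is the pose to reach, as a shift and turn from the pose commanded when the call began, along the tool's axes at that moment; what a row does not reach only later rows make up. Full scale, the value 1, is 0.1 m for a shift and 60 degrees for a turn. A row lasts 1/8 s, in which the tool goes at most 62.5 mm and 10.7 degrees, less where a joint would pass 70% of its speed; a pose out of reach is approached as far as the arm can. A call with a number of a shift or a turn outside -1 to 1 is refused whole. A call with a gripper value outside its range is refused whole. The fingers move at their own pace and stop on an object; the grip force is fixed at half the most. Time passes only in rows, so rows that repeat a pose let the fingers close. It gives the time, the measured TCP pose, the force, the opening and the grip force at its end, in the units of the state.
- read_state(): the state, without advancing time (a new reading comes with each control period).
- get_image(name): name is "side" or "top" or "wrist"; returns a dict with "img" (480x640x3 uint8, red, green, blue), "range_z" (480x640 float32, mm along the optical axis (not along the pixel's ray), 0 where there is no reading), "intrinsics" (3x3 intrinsics, pixels), "distortion" ([k1, k2, p1, p2, k3] as OpenCV has them; the pictures are not rectified), "extrinsics" (4x4, takes a point from camera to world coordinates); the wrist camera has in their place "tool_from_camera" (4x4, takes a point from camera to tool coordinates, whose origin is the TCP and whose axes are the flange's). Camera axes: x right, y down, z forward; pixel columns grow to the right and rows downward; lengths in mm; the calibration is good to about 2 mm. A picture is of the moment at which its call begins: read the wrist's pose just before it.
- job_done(): hands the job in; it is judged then, once.
The state is a dict: "clock": time; "joints": joint angles; "joint_vel": joint speeds; "joint_efforts": joint torques, N m; "position": TCP position; "ee_rot": TCP orientation; "contact_force": force on the tool from outside, world axes, zero at the start; "wrist_torque": the same for the moment, N m; "gripper_width": finger opening in mm; "grasp_force": force on a finger pad.
Only numpy, scipy, OpenCV 4.12 (cv2) and the standard library are available. Lean on these libraries where they do the work, as an engineer would, in place of code of your own. Each camera call takes 0.05 s, during which the arm holds its last target. There are 200 camera calls.

## Working session

There is one attempt and no reset: what is moved stays moved. The work goes in short steps, Python scripts to look and compute and a tool call to move; the robot and the scene stay as the last step left them, time stands still between calls to the robot, and variables do not carry over. Pictures are saved under pics/ and viewed, at most 10 in all, crops included, and the job is handed in when it is done.

Besides the shell and the picture viewer there is one more tool, called after "Call:" as a command line: name --argument value ..., lists and objects as JSON in quotes. jog_arm: Moves the arm, as the interface text tells. Its arguments: {"type":"object","properties":{"plan":{"type":"array"}},"required":["plan"]}

```bash
ls; mkdir -p pics
cat > h.py <<'E'
import numpy as np, cv2
from bench import *
def cloud(d,T):
    K=np.array(d["intrinsics"],float);D=np.array(d["distortion"],float)
    h,w=d["range_z"].shape
    u,v=np.meshgrid(np.arange(w),np.arange(h))
    p=cv2.undistortPoints(np.stack([u,v],-1).reshape(-1,1,2).astype(np.float64),K,D).reshape(h,w,2)
    z=d["range_z"].astype(float)
    c=np.stack([p[...,0]*z,p[...,1]*z,z,np.ones_like(z)],-1)
    P=c@np.array(T,float).T
    P=P[...,:3];P[z<=0]=np.nan
    return P
def save(n,im): cv2.imwrite("pics/"+n,im[...,::-1])
E
python3 - <<'E'
from h import *
s=read_state();print(s)
t=get_image("top");d=get_image("side")
print(np.round(t["extrinsics"],3),np.round(d["extrinsics"],3),t["intrinsics"])
save("a.png",t["img"]);save("b.png",d["img"])
np.savez("top.npz",**t);np.savez("side.npz",**d)
E
```

```text
pics
{'clock': 0.0, 'joints': array([-8.70432548e-01,  3.85516692e-01,  6.64276796e-03, -4.70288742e-04,
       -1.19400201e+00, -2.58620807e-01]), 'joint_vel': array([-3.68988137e-04, -6.74277622e-05, -1.19499402e-03, -4.35785958e-04,
        5.90451181e-04,  1.19565765e-03]), 'joint_efforts': array([ 2.79264332e-04, -3.92281151e+01,  1.88398004e+01,  4.18615758e+00,
       -4.65505233e-03,  2.92703408e-07]), 'position': array([ 266.97395163, -564.47243961,  230.25653774]), 'ee_rot': array([-2.18995257e-01,  9.75725345e-01,  1.02336963e-03, -2.85778685e-04]), 'contact_force': array([-0.20845331, -0.03881241, -0.14173133]), 'wrist_torque': array([0.0334537 , 0.02018254, 0.02896085]), 'grasp_force': 0.0, 'gripper_width': 85.24564648190349}
[[ 2.000000e-02 -9.920000e-01  1.230000e-01  4.005080e+02]
 [-1.000000e+00 -2.100000e-02 -1.200000e-02 -2.516300e+01]
 [ 1.500000e-02 -1.220000e-01 -9.920000e-01  1.109941e+03]
 [ 0.000000e+00  0.000000e+00  0.000000e+00  1.000000e+00]] [[-9.07000e-01 -1.91000e-01  3.76000e-01  1.12133e+02]
 [-4.21000e-01  3.71000e-01 -8.28000e-01  8.87705e+02]
 [ 1.90000e-02 -9.09000e-01 -4.17000e-01  5.97873e+02]
 [ 0.00000e+00  0.00000e+00  0.00000e+00  1.00000e+00]] [[434.49351001   0.         320.06815505]
 [  0.         434.49351001 236.99562504]
 [  0.           0.           1.        ]]
```

View pics/a.png

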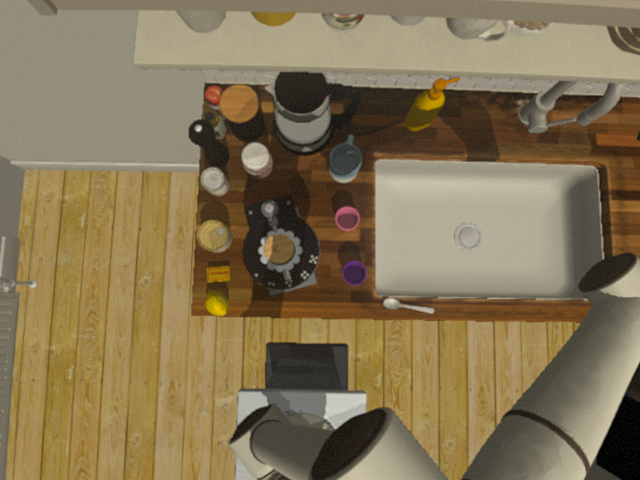

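View pics/b.png

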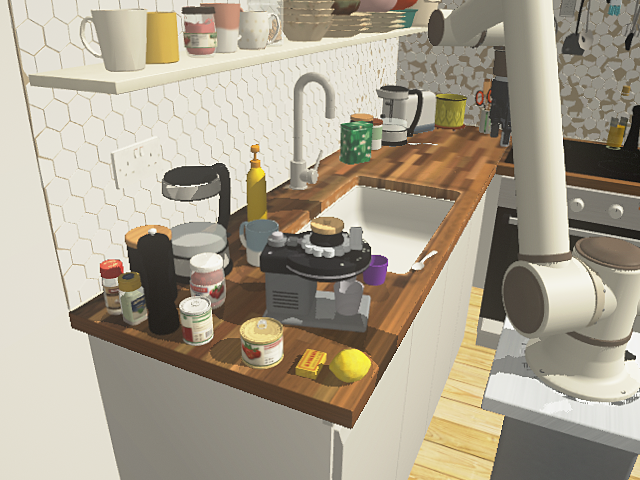

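The top view shows the grinder's lid at about (281,250), the button at about (269,208) and the tab near (287,273). The front faces the robot. The side view confirms this, with tins and matchbox to its left and the shelf above and behind. Next I'll measure from the range data.

Run:
```python
from h import *
t=dict(np.load("top.npz"))
P=cloud(t,t["extrinsics"])
im=t["img"]
R=P[180:300,230:335]
z=R[...,2]
def m(a,b):
    return R[(z>a)&(z<b)]
l=m(197,206); 
print("z hist",np.histogram(z[np.isfinite(z)],bins=np.arange(0,230,10)))
# lid: wood colour
c=im[180:300,230:335].astype(int)
wood=(c[...,0]-c[...,2]>40)&(z>190)
L=R[wood];print("lid",len(L),L.mean(0),np.ptp(L,axis=0))
lid=(L.max(0)+L.min(0))/2;print("mid",lid)
# button
b=R[(z>166)&(z<176)&(R[...,0]>lid[0]+70)];print("btn",len(b),b.mean(0) if len(b) else 0, np.ptp(b,axis=0))
bd=b.mean(0)-lid;print("dist",np.hypot(*bd[:2]),"yaw",np.arctan2(bd[1],bd[0]))
r=np.hypot(R[...,0]-lid[0],R[...,1]-lid[1])
tb=R[(z>185)&(r>40)&(r<72)&~wood];print("tab",len(tb),np.median(tb,axis=0),np.ptp(tb,axis=0));d=tb.mean(0)-lid
print(np.hypot(*d[:2]),np.arctan2(d[1],d[0]))
# rim of deck
dk=R[(z>145)&(z<155)];(cc,rad)=cv2.minEnclosingCircle(dk[dk[:,0]<lid[0]+40][:,:2].astype(np.float32));print("deck",cc,rad)
# white dots
wh=(c.min(-1)>150)&(z>142)&(z<156)&(r>66)&(r<85)
n,lab=cv2.connectedComponents(cv2.dilate(wh.astype(np.uint8),np.ones((2,2))))
for k in range(1,n):
    q=R[(lab==k)&wh];e=q.mean(0)-lid;print(len(q),q.mean(0).round(),np.hypot(*e[:2]).round(),np.arctan2(e[1],e[0]).round(2))
x=cv2.resize(im[180:300,230:335],None,fx=5,fy=5,interpolation=cv2.INTER_CUBIC);save("c.png",x)
```

```text
z hist (array([3459,  205,   23,    0,    0,    0,    0,    0,    0,    0,    0,
          0,    2,   58, 1898, 1838,  857,   83,    6,  120,  644,    2]), array([  0,  10,  20,  30,  40,  50,  60,  70,  80,  90, 100, 110, 120,
       130, 140, 150, 160, 170, 180, 190, 200, 210, 220]))
lid 685 [486.85882339  50.31978376 202.35235867] [60.9406452  61.65344688 16.7797131 ]
mid [486.88270468  50.7180508  203.22949446]
btn 75 [578.02100882  76.39657322 170.51603618] [26.8781446  19.82735631  8.53481233]
dist 94.68673083070067 yaw 0.27463384194702795
tab 49 [435.64352682  33.90666974 196.39744695] [22.8857512  11.30341702 13.66054023]
53.913362932498245 -2.833667531786025
deck (488.4654541015625, 50.05876541137695) 85.78832244873047
```

View pics/c.png

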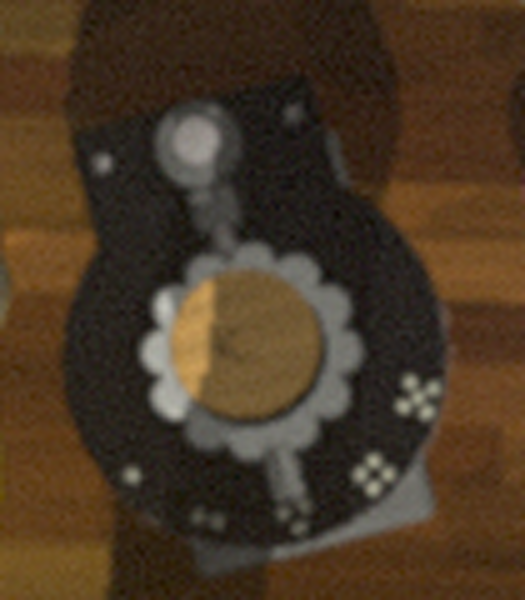

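The tab sits at three dots (crop, about (290,480)). It must go one click to four dots. I estimate the axis at about (488,50) and the grinder's yaw at about 0.3. The lid height (203), button distance (95), button height (170.5) and deck radius (86) all match the given sizes. The tool's x axis is nearly radial at the tab, so no turn is needed.

Call:
jog_arm --plan '[[0,[-0.4,0.5,-0.3],[0,0,0]],[0,[-0.8,1.0,-0.4],[0,0,0]],[0,[-0.8,1.0,-0.4],[0,0,0]],[0,[-0.8,1.0,-0.4],[0,0,0]]]'

```text
clock: 0.6
position: [297.0, -439.9, 271.5]
ee_rot: [-0.22, 0.976, -0.0, 0.0]
contact_force: [0.1, 0.2, 0.8]
gripper_width: 12.3
grasp_force: 0.0
```

Call:
jog_arm --plan '[[0,[-0.4,0.5,0],[0,0,0]],[0,[-0.8,1.0,0],[0,0,0]],[0,[-0.8,1.0,0],[0,0,0]],[0,[-0.8,1.0,0],[0,0,0]]]'

```text
clock: 1.1
position: [326.6, -316.4, 271.0]
ee_rot: [-0.219, 0.976, 0.0, -0.0]
contact_force: [0.8, 0.5, 0.1]
gripper_width: -0.3
grasp_force: 0.0
```

Call:
jog_arm --plan '[[0,[-0.4,0.5,0],[0,0,0]],[0,[-0.8,1.0,0],[0,0,0]],[0,[-0.8,1.0,0],[0,0,0]],[0,[-0.8,1.0,0],[0,0,0]]]'

```text
clock: 1.6
position: [356.2, -192.1, 271.1]
ee_rot: [-0.219, 0.976, -0.0, -0.0]
contact_force: [0.5, -0.6, 0.5]
gripper_width: 0.1
grasp_force: 0.0
```

Call:
jog_arm --plan '[[0,[-0.4,0.5,0],[0,0,0]],[0,[-0.8,1.0,0],[0,0,0]],[0,[-0.8,1.0,0],[0,0,0]],[0,[-0.8,1.0,0],[0,0,0]]]'

```text
clock: 2.1
position: [385.6, -67.7, 271.0]
ee_rot: [-0.218, 0.976, -0.0, -0.001]
contact_force: [1.0, 0.2, 0.1]
gripper_width: 0.1
grasp_force: 0.0
```

Call:
jog_arm --plan '[[0,[-0.4,0.5,0],[0,0,0]],[0,[-0.8,1.0,0],[0,0,0]],[0,[-0.8,1.0,0],[0,0,0]],[0,[-0.8,1.0,0],[0,0,0]],[0,[-0.8,1.0,0],[0,0,0]]]'

```text
clock: 2.72
position: [414.9, 56.1, 271.2]
ee_rot: [-0.217, 0.976, -0.0, -0.0]
contact_force: [0.2, -0.2, -0.1]
gripper_width: -0.2
grasp_force: 0.0
```

Run:
```python
from h import *
s=read_state()
from scipy.spatial.transform import Rotation as Ro
T=np.eye(4);T[:3,:3]=Ro.from_quat(s["ee_rot"]).as_matrix();T[:3,3]=s["position"]
w=get_image("wrist");W=T@np.array(w["tool_from_camera"])
P=cloud(w,W);im=w["img"].astype(int);z=P[...,2]
A=np.array([487.5,50.2]);e=P[...,:2]-A;r=np.hypot(e[...,0],e[...,1])
wood=(im[...,0]-im[...,2]>40)&(z>192)&(z<215)&(r<45)
L=P[wood];print("lid",len(L),L.mean(0),np.ptp(L,axis=0)if len(L) else 0)
q=P[(z>185)&(z<203)&(r>45)&(r<72)&~wood];print("tab",len(q),q.mean(0) if len(q) else 0,np.ptp(q,axis=0) if len(q) else 0)
if len(q): d=q.mean(0)[:2]-A;print(np.hypot(*d),np.arctan2(d[1],d[0]))
save("d.png",w["img"])
```

```text
lid 3556 [476.43654738  39.27078239 201.42906676] [51.7358908  37.87848636 16.88622732]
tab 616 [431.14601779  35.86675229 194.78706795] [23.56062809 13.23193435 13.1879249 ]
58.14820117947389 -2.892530542926821
```

View pics/d.png

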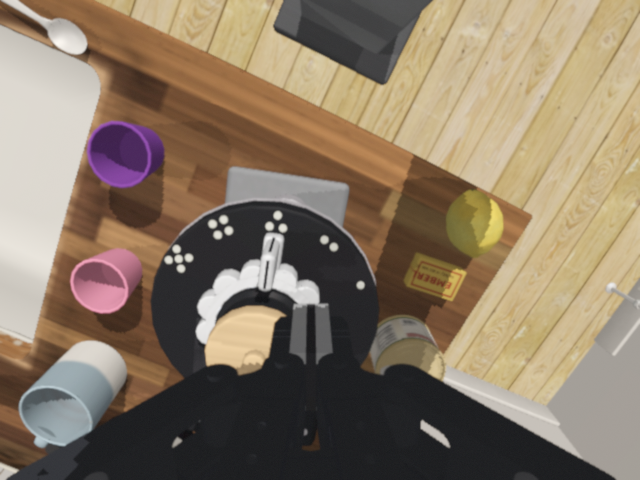

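The wrist view shows the tab at (272,262), just inside the three-dot mark. The shut fingertips at (310,310) are on its one-dot side. I'll go down beside it.

Call:
jog_arm --plan '[[0,[-0.05,0.05,0.0],[0,0,0]],[0,[-0.05,0.05,0.3],[0,0,0]],[0,[-0.05,0.05,0.6],[0,0,0]],[0,[-0.05,0.05,0.8],[0,0,0]],[0,[-0.05,0.05,0.93],[0,0,0]],[0,[-0.05,0.05,0.93],[0,0,0]],[0,[-0.05,0.05,0.93],[0,0,0]]]'

```text
clock: 3.65
position: [418.1, 65.0, 179.1]
ee_rot: [-0.219, 0.976, 0.0, 0.001]
contact_force: [-0.4, -0.5, 0.5]
gripper_width: 0.0
grasp_force: 0.0
```

Call:
jog_arm --plan '[[0,[0,-0.03,0],[0,0,0]],[0,[0,-0.06,0],[0,0,0]],[0,[0,-0.08,0],[0,0,0]],[0,[0,-0.1,0],[0,0,0]],[0,[0,-0.12,0],[0,0,0]],[0,[0,-0.14,0],[0,0,0]],[0,[0,-0.14,0],[0,0,0]]]'

```text
clock: 4.53
position: [423.3, 52.1, 178.3]
ee_rot: [-0.219, 0.976, 0.0, -0.0]
contact_force: [-1.1, 1.5, -0.7]
gripper_width: 0.2
grasp_force: 0.8
```

Call:
jog_arm --plan '[[0,[0,-0.01,0],[0,0,0]],[0,[0,-0.02,0],[0,0,0]],[0,[0,-0.03,0],[0,0,0]],[0,[0,-0.04,0],[0,0,0]],[0,[0,-0.05,0],[0,0,0]],[0,[0,-0.06,0],[0,0,0]],[0,[0,-0.07,0],[0,0,0]],[0,[0,-0.08,0],[0,0,0]]]'

```text
clock: 5.52
position: [426.8, 44.6, 178.2]
ee_rot: [-0.219, 0.976, -0.0, -0.0]
contact_force: [-2.7, 2.6, -0.5]
gripper_width: -0.0
grasp_force: 1.4
```

Call:
jog_arm --plan '[[0,[0,-0.01,0],[0,0,0]],[0,[0,-0.02,0],[0,0,0]],[0,[0,-0.03,0],[0,0,0]],[0,[0,-0.04,0],[0,0,0]],[0,[0,-0.05,0],[0,0,0]],[0,[0,-0.06,0],[0,0,0]]]'

```text
clock: 6.28
position: [429.9, 39.4, 178.5]
ee_rot: [-0.219, 0.976, -0.0, 0.0]
contact_force: [-1.4, 1.3, -0.2]
gripper_width: -0.4
grasp_force: 0.6
```

Call:
jog_arm --plan '[[0,[0,-0.01,0],[0,0,0]],[0,[0,-0.02,0],[0,0,0]],[0,[0,-0.03,0],[0,0,0]],[0,[0,-0.04,0],[0,0,0]],[0,[0,-0.04,0],[0,0,0]]]'

```text
clock: 6.9
position: [431.3, 35.7, 178.4]
ee_rot: [-0.219, 0.976, -0.0, 0.0]
contact_force: [0.2, 0.9, -0.7]
gripper_width: -0.2
grasp_force: 0.0
```

```bash
cat > tabm.py <<'E'
from h import *
t=get_image("top");P=cloud(t,t["extrinsics"]);im=t["img"]
save("t%d.png"%int(read_state()["clock"]*100),cv2.resize(im[180:300,230:335],None,fx=5,fy=5,interpolation=cv2.INTER_CUBIC))
E
python3 - <<'E'
from h import *
from scipy.spatial.transform import Rotation as Ro
s=read_state();print(s["contact_force"],s["position"])
w=get_image("wrist");save("e.png",w["img"][150:400,120:420])
E
```

```text
[ 0.24080639  0.86104624 -0.66026953] [431.32726433  35.73777397 178.41676642]
```

View pics/e.png

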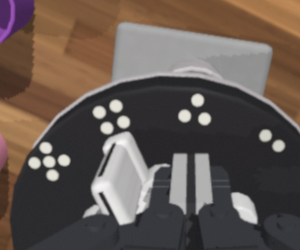

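The crop shows the fin at (118,180), pointing at the four-dot mark (113,117) and clear of the fingers. The click worked. I'll back off and rise.

Call:
jog_arm --plan '[[0,[0,0.1,0],[0,0,0]],[0,[0,0.15,-0.1],[0,0,0]],[0,[0,0.15,-0.5],[0,0,0]],[0,[0,0.15,-0.8],[0,0,0]],[0,[0,0.15,-0.8],[0,0,0]],[0,[0,0.15,-0.8],[0,0,0]]]'

```text
clock: 7.7
position: [424.2, 49.5, 258.2]
ee_rot: [-0.219, 0.976, 0.0, -0.0]
contact_force: [-1.0, -0.7, 0.5]
gripper_width: 0.2
grasp_force: 0.0
```

Call:
jog_arm --plan '[[0,[-0.4,-0.1,0],[0,0,0]],[0,[-0.8,-0.2,0],[0,0,0]],[0,[-0.8,-0.2,0],[0,0,0]],[0,[-0.8,-0.2,0],[0,0,0]]]'

```text
clock: 8.2
position: [504.6, 65.2, 257.1]
ee_rot: [-0.219, 0.976, -0.0, -0.002]
contact_force: [-0.1, 0.0, -0.1]
gripper_width: 0.1
grasp_force: 0.0
```

Run:
```python
from h import *
s=read_state();print(s["position"])
t=get_image("top");P=cloud(t,t["extrinsics"])
from scipy.spatial.transform import Rotation as Ro
T=np.eye(4);s=read_state();R=Ro.from_quat(s["ee_rot"]).as_matrix();T[:3,:3]=R;T[:3,3]=s["position"]
w=get_image("wrist");P=cloud(w,T@np.array(w["tool_from_camera"]));z=P[...,2];A=[487.5,50.2]
e=P[...,:2]-A;r=np.hypot(e[...,0],e[...,1])
q=P[(z>188)&(z<202)&(r>45)&(r<70)];
if len(q): d=q.mean(0)[:2]-A;print("tab",len(q),q.mean(0),np.hypot(*d),np.arctan2(d[1],d[0])+np.pi-0.3+np.pi/3)
b=np.array([578.5,77,171]);print("to button, tool axes",R.T@(b-s["position"]))
```

```text
[504.58904665  65.2147027  257.06653719]
tab 794 [447.5833271   11.90045362 195.57812331] 55.319038569606256 1.5119235807644564
to button, tool axes [-72.15342222 -20.99419164  86.42908676]
```

Call:
jog_arm --plan '[[0,[-0.4,-0.1,0],[0,0,0]],[0,[-0.72,-0.21,0],[0,0,0]],[0,[-0.72,-0.21,0.3],[0,0,0]],[0,[-0.72,-0.21,0.6],[0,0,0]],[0,[-0.72,-0.21,0.75],[0,0,0]],[0,[-0.72,-0.21,0.75],[0,0,0]],[0,[-0.72,-0.21,0.75],[0,0,0]]]'

```text
clock: 9.18
position: [580.3, 77.5, 184.9]
ee_rot: [-0.219, 0.976, -0.0, 0.001]
contact_force: [-0.5, -0.5, 0.8]
gripper_width: -0.3
grasp_force: 0.0
```

Call:
jog_arm --plan '[[0,[0,0,0.03],[0,0,0]],[0,[0,0,0.06],[0,0,0]],[0,[0,0,0.08],[0,0,0]],[0,[0,0,0.1],[0,0,0]],[0,[0,0,0.12],[0,0,0]],[0,[0,0,0.12],[0,0,0]]]'

```text
clock: 9.93
position: [579.7, 77.3, 171.3]
ee_rot: [-0.219, 0.976, -0.0, -0.0]
contact_force: [-0.3, -0.2, 0.6]
gripper_width: 0.0
grasp_force: 0.0
```

Call:
jog_arm --plan '[[0,[0,0,0.01],[0,0,0]],[0,[0,0,0.02],[0,0,0]],[0,[0,0,0.03],[0,0,0]],[0,[0,0,0.04],[0,0,0]],[0,[0,0,0.04],[0,0,0]],[0,[0,0,0.04],[0,0,0]]]'

```text
clock: 10.68
position: [579.8, 77.3, 167.6]
ee_rot: [-0.219, 0.976, -0.0, 0.0]
contact_force: [-0.5, 0.7, 3.9]
gripper_width: -0.0
grasp_force: 1.9
```

Call:
jog_arm --plan '[[0,[0,0,0.01],[0,0,0]],[0,[0,0,0.02],[0,0,0]],[0,[0,0,0.025],[0,0,0]],[0,[0,0,0.025],[0,0,0]],[0,[0,0,0.025],[0,0,0]]]'

```text
clock: 11.3
position: [579.8, 77.3, 166.1]
ee_rot: [-0.219, 0.976, -0.0, 0.0]
contact_force: [-2.8, 0.9, 8.3]
gripper_width: -0.1
grasp_force: 4.4
```

The force is above 5 N, the travel is 5 mm, and the tip stopped short of its target, so the button is fully down. I'll release it and check.

Call:
jog_arm --plan '[[0,[0,0,-0.1],[0,0,0]],[0,[0,0,-0.4],[0,0,0]],[0,[0,0,-0.8],[0,0,0]],[0,[0,0,-1.0],[0,0,0]],[0,[0,0,-1.0],[0,0,0]],[0,[0,0,-1.0],[0,0,0]]]'

```text
clock: 12.05
position: [578.8, 77.2, 263.0]
ee_rot: [-0.219, 0.976, 0.0, -0.002]
contact_force: [0.7, -0.2, 0.0]
gripper_width: 0.1
grasp_force: 0.0
```

Call:
jog_arm --plan '[[0,[0.5,0,0],[0,0,0]],[0,[1,0,0],[0,0,0]],[0,[1,0,0],[0,0,0]],[0,[1,0,0],[0,0,0]],[0,[1,0,0],[0,0,0]]]'

```text
clock: 12.68
position: [490.0, 34.9, 264.2]
ee_rot: [-0.219, 0.976, -0.0, -0.0]
contact_force: [0.5, -0.1, -0.9]
gripper_width: -0.1
grasp_force: 0.0
```

Run:
```python
from h import *
s=read_state();print(s["position"],s["contact_force"])
d=get_image("side");save("f.png",cv2.resize(d["img"][190:350,220:410],None,fx=3,fy=3))
P=cloud(d,d["extrinsics"]);q=P[np.hypot(P[...,0]-579,P[...,1]-77)<9];q=q[q[:,2]>150]
print("button z",len(q),np.median(q[:,2]),q[:,2].max())
P0=cloud(dict(np.load("side.npz")),d["extrinsics"]);q=P0[np.hypot(P0[...,0]-579,P0[...,1]-77)<9];q=q[q[:,2]>150];print("before",len(q),np.median(q[:,2]),q[:,2].max())
```

```text
[490.00973725  34.93536133 264.16829274] [ 0.49822202 -0.11356782 -0.87832558]
button z 28 169.24658970867546 171.0888820063418
before 31 169.19889096003595 170.38174664781002
```

View pics/f.png

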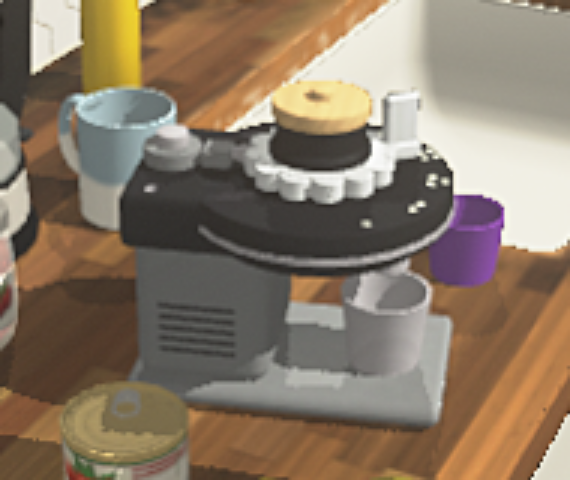

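The side view shows the fin at (402,120) at four dots, the button out at (172,140) and the cup standing under the spout at (385,320). Nothing is being touched.

```bash
python3 -c "
from bench import *
print(job_done())"
```

```text
the job is handed in; nothing more can be done
None
```

The job is handed in: the collar went one click from three dots to four, the start button was then pressed right down and is out again, and the cup still stands under the spout. The hand-in returned no verdict.

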